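# Change over a platform shaker

### The arm

A 6-joint arm with a two-finger parallel gripper is mounted at the origin on a cart in front of the work surface, level with it; the furniture and walls round the work are solid. World frame = base frame: x ahead of the robot, y to its left, z up, the work surface at z = 0. Lengths are in m, angles in rad, forces in N, time in s.
With the tool pointing down it reaches from about 0.25 to 0.775 m from the base axis. Payload 4 kg.
Tool frame: the origin (TCP) lies midway between the tips of the shut fingers; the grasp point (between the pads) lies 19 mm behind it (robot.tcp_to_grasp is the z of the grasp point in the tool frame, in m); z points along the fingers, y is the line along which they close (so a half turn about z gives the same grasp; the last joint's range is limited). The gripper opens to 94 mm and grips with 3 to 60 N. Pads are 16 mm wide; open, the fingers measure 119 mm over their backs; the gripper's body (75 mm by 177 mm) begins 78 mm behind the grasp point.
Start: joints at [-1.338, 0.087, 1.371, -0, 1.684, -0.103], TCP at [0.181, -0.519, 0.206] pointing down, gripper open.
Joint ranges: [-3.1, 3.1], [-0.76, 2.03], [0.27, 2.55], [-1.08, 4.22], [0.17, 2.65], [-2.57, 2.57]. Speed limits (rad/s): [2.79, 2.79, 3.14, 3.14, 3.14, 3.14].

### API

Orientations are given as [roll, pitch, yaw] about the fixed x, y, z axes, in that order (R = Rz(yaw) Ry(pitch) Rx(roll)).
In Python, from bench import robot gives the robot as it stands. The module is installed in compiled form; this text tells all that it offers.
- The arm moves only by the tool move_arm, never from a script. Its argument "motion" is one flat list of numbers, 7 for each row, row after row: the turn, a rotation vector about the tool's x, y, z in units of 45 degrees (1.0 is 45 degrees), then the shift along the tool's x, y, z in units of 100 mm (1.0 is 100 mm), then the opening, from 0 (shut) to 1 (fully open). A call has 1 to 12 rows; each row shifts and turns the commanded pose from where the row before left it, along the tool's axes as they then stand; what a row does not reach is not made up. A row lasts 1/12 s, in which the tool goes at most 41.7 mm and 7.16 degrees, less where a joint would pass 70% of its speed; a pose out of reach is approached as far as the arm can. A call with a number of a shift or a turn outside -1 to 1 is refused whole. A call with a gripper value outside its range is refused whole. The fingers move at their own pace and stop on an object; the grip force is fixed at half the most. Time passes only in rows, so rows that do not move let the fingers close. It gives the time, the measured TCP pose, the force, the opening and the grip force at its end, in the units of the state.
- robot.get_obs(): the state, without advancing time (a new reading comes with each control period).
- robot.snapshot(name): name is "scene" or "top" or "wrist"; returns the picture (420x560x3 uint8, red, green, blue); there is no depth.
- robot.get_calibration(name): a dict with "fx", "fy", "cx", "cy" (pixels), "R" (3x3) and "t" (3): a world point X has camera coordinates R X + t. Camera axes: x right, y down, z forward; pixel columns grow to the right and rows downward; lengths in m; the calibration is good to about 2 mm. The wrist camera is an equidistant fisheye: a pixel r from the principal point sees the ray r / f radians off the axis. A picture is of the moment at which its call begins: read the wrist's pose just before it. get_calibration takes no time and is no camera call; for the wrist camera it gives the pose at the moment of the call.
- robot.close_job(): hands the job in; it is judged then, once.
The state is a dict: "time": time; "joint_positions": joint angles; "qvel": joint speeds; "joint_torque": joint torques, N m; "tool_pos": TCP position; "ee_rot": TCP orientation; "wrist_force": force on the tool from outside, world axes, zero at the start; "wrist_torque": the same for the moment, N m; "width": finger opening in m; "finger_force": force on a finger pad.
Only numpy, scipy, OpenCV 4.12 (cv2) and the standard library are available. Lean on these libraries where they do the work, as an engineer would, in place of code of your own. Each camera call takes 0.05 s, during which the arm holds its last target. There are 200 camera calls.

### The job

The shaker stands locked with its guard door open and the finished bottle still on its platform: release it by pushing its sprung plunger all the way down once and letting it come up. Then stand the finished bottle upright in the steel tray and stand the waiting squat lidded jars with black knobs (as many as there are) upright on the shaker platform, inside the guard. Only when all are in, push the guard door shut until it seats on its catch, then start the shaker with a second full stroke of the plunger and let it come up again; leave the spirit lamp and the white screw-lid jar where they stand.

Things in the scene. Friction and masses are not known exactly. Their poses are not given: they have to be found in the camera images.
- shaker: platform shaker fixed to the bench: white base 292 x 190 mm, 27 mm high, with a roofless guard of clear panels in aluminium frames, top edge 102 mm above the bench. Origin on the bench under the mat; x away from the console, y to the side away from the door, z up. Fixed walls at x -0.102, x +0.122 and y +0.088, door at y -0.095. Grey console (80 mm high) with the plunger at x -0.165..-0.105
- platform (a point): middle of the top of the black rubber platform mat inside the guard, 30 mm above the bench; axes as the shaker. Mat and free inner space reach 107 mm either way in x and 83 mm either way in y
- plunger_top (a point): middle of the flat top of the black mushroom plunger head (50 mm across) on the console, 125 mm above the bench when up; moves down with it
- plunger (a joint): plunger travel in m: 0 up, 0.024 at the bottom stop; a spring pushes back with 3.5 N at the top rising to 12 N at the bottom and returns it when let go
- guard_door (a joint): guard door angle in rad: 0 shut and seated, 1.1 to 1.4 as found, 1.9 most. Clear panel in aluminium frame, 168 mm long, 9 mm thick, 33 to 101 mm above the bench, on an upright hinge; swings freely, stays where left. A sprung catch at the sill resists with about 5 N at the free edge between about 0.09 and 0.04 rad, then holds it at 0 with 0.015 rad of play
- door_hinge (a point): point on the door's hinge axis, 80 mm above the bench, at the shaker's x -0.050, y -0.095. Its x axis points along the door to the free edge; its -y axis points out of the door's outer face (the face to push on)
- door_edge (a point): point on the outer face of the door 155 mm from the hinge axis, 80 mm above the bench; axes as door_hinge
- tray: low steel tray fixed to the bench, 150 x 150 mm, rim 14 mm high, floor 4 mm thick; origin under its centre, z up
- finished: the finished bottle: small clear straight-sided bottle with grey screw cap, 44 mm across, 86 mm tall, shoulder at 63 mm; starts on the platform mat; origin at the centre of its underside, z up; 0.08 kg
- jar_wide: waiting squat culture jar of amber glass, 60 mm across, with a steel lid and on it a black round knob 30 mm across and 28 mm high, top 79 mm above the underside: grasp the knob (from 51 mm up); the lid stays on; origin at the centre of its underside, z up; 0.2 kg; may be absent
- jar_mid: waiting squat culture jar of amber glass, 56 mm across, with a steel lid and on it a black round knob 30 mm across and 28 mm high, top 75 mm above the underside: grasp the knob (from 47 mm up); the lid stays on; origin at the centre of its underside, z up; 0.2 kg; may be absent
- jar_slim: waiting squat culture jar of amber glass, 52 mm across, with a steel lid and on it a black round knob 30 mm across and 28 mm high, top 81 mm above the underside: grasp the knob (from 53 mm up); the lid stays on; origin at the centre of its underside, z up; 0.2 kg; may be absent
- spirit_lamp: glass spirit lamp with violet filling, 93 mm across, 121 mm tall, a bystander; origin under its centre
- white_jar: white screw-lid jar, 98 mm across, 104 mm tall, a bystander; origin under its centre
There are look-alikes about, which are no part of the job. Leave any blue look-alike of the jar_mid alone.

How it is judged:
On the way, in this order (a step that is already met when the one before it is completed fails the run):
1. the plunger is pushed fully down (beyond 21 mm of its 24 mm) to release the shaker (value of joint plunger above 0.021 m), for 0.1 s.
2. the finished bottle stands upright in the tray and every waiting jar stands upright on the platform inside the guard, the door still open (x of jar_wide in the frame of shaker between -0.1 and 0.12 m and y of jar_wide in the frame of shaker between -0.085 and 0.085 m and z of jar_wide in the frame of shaker between 0.022 and 0.042 m and angle between each of jar_wide, jar_mid, jar_slim, finished's own z axis and vertical below 0.15 rad and x of jar_mid in the frame of shaker between -0.1 and 0.12 m and y of jar_mid in the frame of shaker between -0.085 and 0.085 m and z of jar_mid in the frame of shaker between 0.022 and 0.042 m and x of jar_slim in the frame of shaker between -0.1 and 0.12 m and y of jar_slim in the frame of shaker between -0.085 and 0.085 m and z of jar_slim in the frame of shaker between 0.022 and 0.042 m and x of finished in the frame of tray between -0.07 and 0.07 m and y of finished in the frame of tray between -0.07 and 0.07 m and z of finished in the frame of tray below 0.016 m and value of joint guard_door above 0.1 rad), for 0.2 s.
3. the guard door is shut on its catch (within 0.02 rad), everything still in place (x of jar_wide in the frame of shaker between -0.1 and 0.12 m and y of jar_wide in the frame of shaker between -0.085 and 0.085 m and z of jar_wide in the frame of shaker between 0.022 and 0.042 m and angle between each of jar_wide, jar_mid, jar_slim, finished's own z axis and vertical below 0.15 rad and x of jar_mid in the frame of shaker between -0.1 and 0.12 m and y of jar_mid in the frame of shaker between -0.085 and 0.085 m and z of jar_mid in the frame of shaker between 0.022 and 0.042 m and x of jar_slim in the frame of shaker between -0.1 and 0.12 m and y of jar_slim in the frame of shaker between -0.085 and 0.085 m and z of jar_slim in the frame of shaker between 0.022 and 0.042 m and x of finished in the frame of tray between -0.07 and 0.07 m and y of finished in the frame of tray between -0.07 and 0.07 m and z of finished in the frame of tray below 0.016 m and value of joint guard_door below 0.02 rad), for 0.2 s.
4. with the door shut the plunger is pushed fully down again (beyond 21 mm) (all of step 3 and value of joint plunger above 0.021 m), for 0.1 s.
At the end, for the whole second after the job is handed in: every waiting jar present stands upright (within 0.15 rad) on the platform mat inside the guard, the finished bottle stands upright on the tray floor (its middle within the tray's 140 mm), the guard door is shut within 0.02 rad, the plunger is back up (under 5 mm), all at rest and let go (all of step 3 and value of joint plunger below 0.005 m and linear speed of each of jar_wide, jar_mid, jar_slim, finished below 0.02 m/s); the robot touches nothing.
It fails at once if the spirit lamp is displaced by more than 30 mm (distance of spirit_lamp from where it was at the start of the episode above 0.03 m).
It fails at once if the white jar is displaced by more than 30 mm (distance of white_jar from where it was at the start of the episode above 0.03 m).
Of jar_wide, jar_mid, jar_slim only 2 to 3 are there at a start; the rules pass over those that are not, and their reading is None.
At some moment in a run one of jar_wide, jar_mid, jar_slim may be knocked a few centimetres aside while the robot is not near it.
It also fails if it takes over 208 s, if anything falls off the work surface, if the arm or the gripper's body presses on something with over 40 N, if the wrist force passes 120 N, or if a joint passes its speed limit or range.

## Working session

There is one attempt and no reset: what is moved stays moved. The work goes in short steps, Python scripts to look and compute and a tool call to move; the robot and the scene stay as the last step left them, time stands still between calls to the robot, and variables do not carry over. Pictures are saved under pics/ and viewed, at most 14 in all, crops included, and the job is handed in when it is done.

Besides the shell and the picture viewer there is one more tool, called after "Call:" by a JSON object that holds its "api" and its "payload". move_arm: Moves the arm, as the interface text tells. Shifts and turns lie within -1 to 1; 1 stands for 100 mm of shift or 45 degrees of turn. Its arguments: {"type":"object","properties":{"motion":{"type":"array","items":{"type":"number"}}},"required":["motion"]}

```bash
mkdir -p pics
cat > h.py <<'E'
from bench import robot
import cv2, numpy as np
def snap(n,f):
    im=robot.snapshot(n); cv2.imwrite(f'pics/{f}.png',im[:,:,::-1]); return im
def ray(c,u,v,fish=False):
    K=c; R=np.array(c['R']);t=np.array(c['t'])
    x=(u-c['cx'])/c['fx'];y=(v-c['cy'])/c['fy']
    if fish:
        r=np.hypot(x,y); d=np.array([np.sin(r)*x/r,np.sin(r)*y/r,np.cos(r)]) if r>0 else np.array([0,0,1.])
    else: d=np.array([x,y,1.])
    return -R.T@t, R.T@d
def onz(c,u,v,z,fish=False):
    o,d=ray(c,u,v,fish); return (o+d*(z-o[2])/d[2]).round(4)
def proj(c,X):
    p=np.array(c['R'])@np.array(X)+np.array(c['t']); return (c['fx']*p[0]/p[2]+c['cx'],c['fy']*p[1]/p[2]+c['cy'])
E
python3 - <<'E'
from h import *
print({k:np.round(v,3) for k,v in robot.get_obs().items()})
for n in ['scene','top','wrist']:
    snap(n,n+'0'); c=robot.get_calibration(n); print(n,{k:np.round(v,3).tolist() for k,v in c.items()})
E
```

```text
{'time': np.float64(0.0), 'joint_positions': array([-1.338,  0.088,  1.372, -0.   ,  1.684, -0.103]), 'qvel': array([-0.001,  0.   , -0.001, -0.001,  0.   ,  0.001]), 'joint_torque': array([-1.0000e-03, -3.4019e+01, -3.0242e+01,  7.2000e-02,  3.3000e-02,
       -0.0000e+00]), 'tool_pos': array([ 0.181, -0.519,  0.204]), 'ee_rot': array([-3.139, -0.   ,  0.336]), 'wrist_force': array([0.539, 0.043, 0.651]), 'wrist_torque': array([ 0.026,  0.066, -0.016]), 'finger_force': np.float64(0.0), 'width': np.float64(0.094)}
scene {'fx': 459.983, 'fy': 459.983, 'cx': 282.467, 'cy': 216.342, 'R': [[-0.825, -0.565, 0.008], [-0.399, 0.574, -0.715], [0.399, -0.593, -0.699]], 't': [0.491, 0.26, 1.078]}
top {'fx': 441.225, 'fy': 441.225, 'cx': 275.589, 'cy': 205.026, 'R': [[0.105, -0.994, 0.001], [-0.973, -0.103, -0.204], [0.203, 0.021, -0.979]], 't': [0.022, 0.562, 1.064]}
wrist {'fx': 325.192, 'fy': 325.192, 'cx': 279.214, 'cy': 207.663, 'R': [[0.33, -0.944, -0.002], [-0.917, -0.321, 0.237], [-0.225, -0.076, -0.971]], 't': [-0.55, -0.025, 0.39]}
```

View pics/scene0.png

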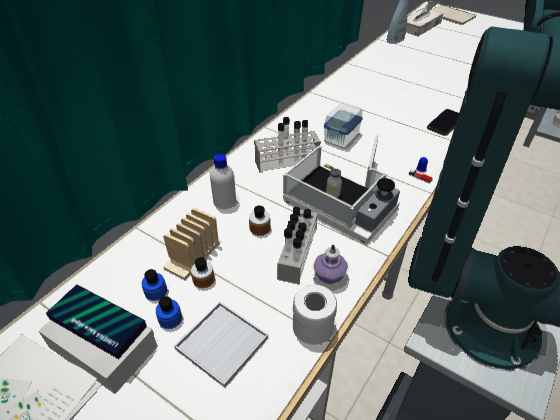

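View pics/top0.png

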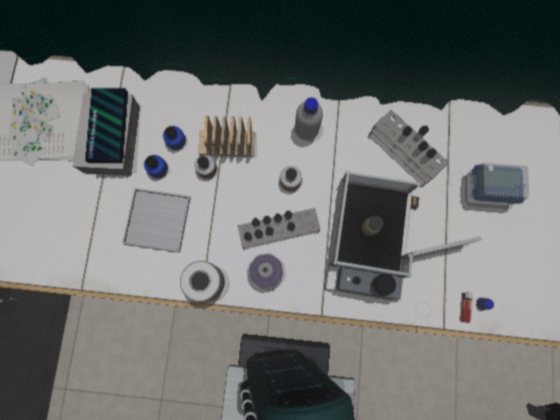

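Scene: shaker with its door open to the right, the bottle on the mat at top (372,226), and the tray at (157,220). There are two amber jars, at top (205,166) and (290,178), and two blue look-alikes. I'll zoom in.

Run:
```python
import cv2
a=cv2.imread('pics/top0.png')[110:310,180:490]; a=cv2.convertScaleAbs(a,alpha=1.5)
cv2.imwrite('pics/topz.png',cv2.resize(a,(775,500),interpolation=cv2.INTER_CUBIC))
b=cv2.imread('pics/scene0.png')[110:310,150:440]
cv2.imwrite('pics/scz.png',cv2.resize(b,(783,540),interpolation=cv2.INTER_CUBIC))
```

```text
(no output)
```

View pics/topz.png

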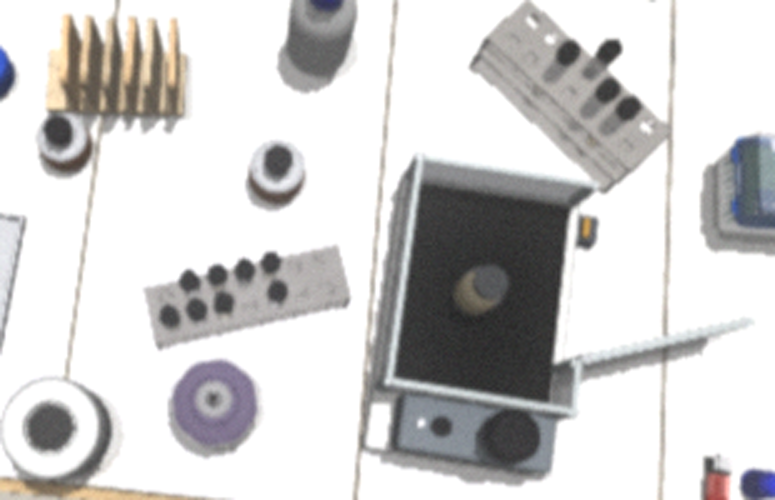

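View pics/scz.png

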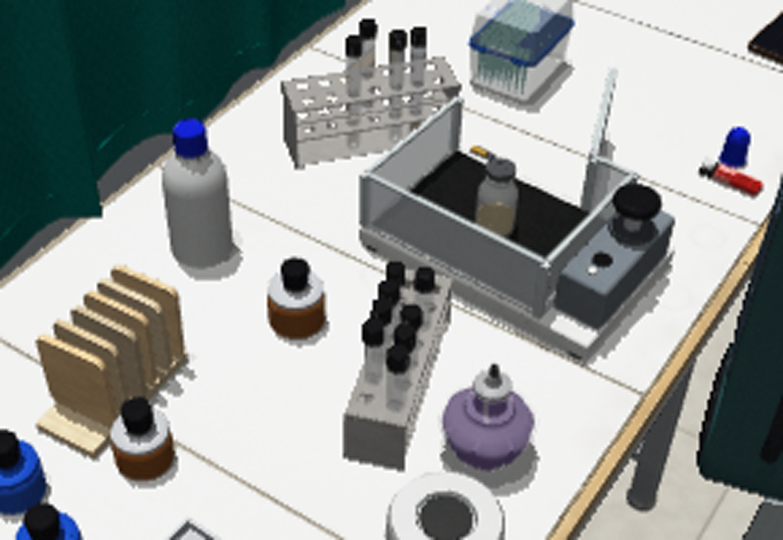

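Two amber jars; no third is seen. Next I'll measure key points in the top view and cross-check against the scene view.

```bash
cat >> h.py <<'E'
def tri(ca,pa,cb,pb):
    o1,d1=ray(ca,*pa);o2,d2=ray(cb,*pb)
    d1/=np.linalg.norm(d1);d2/=np.linalg.norm(d2)
    s=np.linalg.lstsq(np.c_[d1,-d2],o2-o1,rcond=None)[0]
    a=o1+d1*s[0];b=o2+d2*s[1]; return ((a+b)/2).round(4),round(np.linalg.norm(a-b),4)
E
python3 - <<'E'
from h import *
T=robot.get_calibration('top');S=robot.get_calibration('scene')
tz=lambda u,v:(180+u/2.5,110+v/2.5)
sz=lambda u,v:(150+u/2.7,110+v/2.7)
Q={'NW':((419,159),.102,(364,177)),'SW':((393,383),.102,(549,264)),'NE':((605,187),.102,(461,100)),'SE':((576,411),.102,(632,175)),
'plung':((512,434),.125,(636,197)),'doorfree':((750,320),.101,(612,72)),'doorhinge':((580,360),.101,(592,160)),'cap':((490,280),.116,(500,168)),'jarA':((58,130),.077,(136,408)),'jarB':((278,158),.077,(295,267)),'lamp':((213,400),.12,(493,369)),'white':((50,427),.104,(445,513))}
for k,(p,z,q) in Q.items(): print(k,onz(T,*tz(*p),z),onz(S,*sz(*q),z),tri(T,tz(*p),S,sz(*q)))
for p in [(137,189),(190,194),(124,245),(179,251)]: print('tray',onz(T,*p,.014))
for p in [(204,180),(291,190)]: print('jarbase',onz(T,*p,0))
E
```

```text
NW [ 0.6449 -0.0888  0.102 ] [ 0.6432 -0.0812  0.102 ] (array([ 0.6481, -0.0897,  0.0937]), np.float64(0.0014))
SW [ 0.4221 -0.0801  0.102 ] [ 0.419  -0.0739  0.102 ] (array([ 0.4224, -0.0812,  0.0947]), np.float64(0.0008))
NE [ 0.6356 -0.2732  0.102 ] [ 0.6301 -0.2583  0.102 ] (array([ 0.6406, -0.2782,  0.0859]), np.float64(0.0005))
SE [ 0.414  -0.2541  0.102 ] [ 0.4119 -0.2467  0.102 ] (array([ 0.4148, -0.2564,  0.0941]), np.float64(0.0004))
plung [ 0.385  -0.1896  0.125 ] [ 0.3841 -0.1889  0.125 ] (array([ 0.3847, -0.1899,  0.124 ]), np.float64(0.0006))
doorfree [ 0.5184 -0.4172  0.101 ] [ 0.5143 -0.4088  0.101 ] (array([ 0.5195, -0.4215,  0.0919]), np.float64(0.0011))
doorhinge [ 0.4627 -0.2562  0.101 ] [ 0.4587 -0.2465  0.101 ] (array([ 0.4638, -0.2594,  0.0903]), np.float64(0.0005))
cap [ 0.5282 -0.1629  0.116 ] [ 0.5251 -0.1608  0.116 ] (array([ 0.5277, -0.1639,  0.1131]), np.float64(0.0021))
jarA [0.6443 0.2761 0.077 ] [0.6447 0.2807 0.077 ] (array([0.6468, 0.2776, 0.0721]), np.float64(0.0022))
jarB [0.6384 0.0501 0.077 ] [0.637  0.0509 0.077 ] (array([0.6384, 0.0499, 0.0757]), np.float64(0.0009))
lamp [0.3872 0.0877 0.12  ] [0.3882 0.0924 0.12  ] (array([0.3887, 0.0883, 0.1155]), np.float64(0.0026))
white [0.347  0.2378 0.104 ] [0.3481 0.2371 0.104 ] (array([0.3473, 0.2378, 0.1053]), np.float64(0.0008))
tray [0.5699 0.4538 0.014 ]
tray [0.5712 0.3115 0.014 ]
tray [0.4186 0.4621 0.014 ]
tray [0.4182 0.3179 0.014 ]
jarbase [0.6167 0.2825 0.    ]
jarbase [0.6138 0.0455 0.    ]
```

Call:
{"api": "move_arm", "payload": {"motion": [0,0,0.15,0,0,0,0,0,0,0.15,0,0,0,0,0,0,0.128,0,0,0,0,0,0,0,0.23,-0.36,0,0,0,0,0,0.23,-0.36,0,0,0,0,0,0.23,-0.36,0,0,0,0,0,0.23,-0.36,0,0,0,0,0,0.23,-0.36,0,0,0,0,0,0.23,-0.36,0,0,0,0,0,0.23,-0.36,0,0,0,0,0,0.23,-0.36,0,0,0,0,0,0.2,-0.41,0,0]}}

```text
time: 1.15
tool_pos: [0.3799, -0.1992, 0.2052]
ee_rot: [3.142, -0.0, -0.001]
wrist_force: [1.7, -0.3, -0.1]
width: 0.0176
finger_force: 0.0
```

Call:
{"api": "move_arm", "payload": {"motion": [0,0,0,0,0,0,0,0,0,0,0,0,0,0,0,0,0,0,0,0,0]}}

```text
time: 1.4
tool_pos: [0.3789, -0.2011, 0.2053]
ee_rot: [3.141, 0.001, 0.001]
wrist_force: [0.7, -0.0, 0.5]
width: 0.0006
finger_force: 0.0
```

Run:
```python
from h import *
o=robot.get_obs();print(o['tool_pos'],o['ee_rot'],o['width'])
c=robot.get_calibration('wrist');print(-np.array(c['R']).T@c['t']-o['tool_pos'],np.round(c['R'],3).tolist())
snap('wrist','w1')
```

```text
[ 0.37889443 -0.20108925  0.20526066] [3.14106378e+00 6.89075790e-04 5.29427190e-04] 0.0005969765050081777
[ 0.06912513 -0.00068772  0.17875364] [[0.001, -1.0, 0.0], [-0.971, -0.001, 0.238], [-0.238, -0.0, -0.971]]
```

View pics/w1.png

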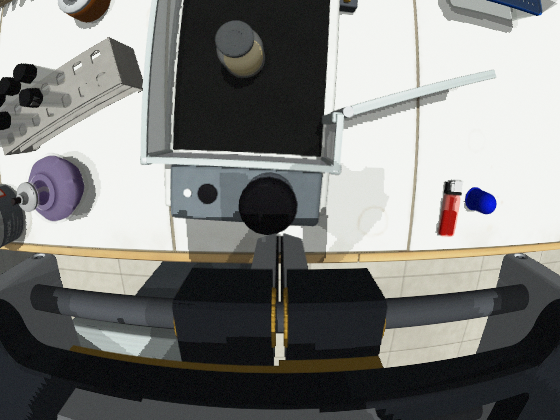

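Run:
```python
from h import *
c=robot.get_calibration('wrist')
for n,p,z in [('plung',(268,206),.125),('SW',(145,162),.102),('SE',(339,166),.102),('cap',(236,40),.116),('hinge',(340,112),.101),('free',(494,73),.101),('lampTop',(25,197),.12),('cornerbase',(175,152),.03),('mr',(324,152),.03)]: print(n,onz(c,*p,z,True))
```

```text
plung [ 0.3857 -0.1933  0.125 ]
SW [ 0.4221 -0.079   0.102 ]
SE [ 0.4163 -0.2551  0.102 ]
cap [ 0.5243 -0.1671  0.116 ]
hinge [ 0.4639 -0.2554  0.101 ]
free [ 0.5177 -0.4188  0.101 ]
lampTop [0.3949 0.0647 0.12  ]
cornerbase [ 0.4255 -0.0855  0.03  ]
mr [ 0.4236 -0.2515  0.03  ]
```

Call:
{"api": "move_arm", "payload": {"motion": [0,0,0,0.06,-0.1,0,0,0,0,0,0,0,0.25,0,0,0,0,0,0,0.25,0,0,0,0,0,0,0.2,0,0,0,0,0,0,0.1,0,0,0,0,0,0,0.06,0,0,0,0,0,0,0.06,0,0,0,0,0,0,0.06,0,0,0,0,0,0,0.04,0,0,0,0,0,0,0.02,0,0,0,0,0,0,0,0,0,0,0,0,0,0,0]}}

```text
time: 2.45
tool_pos: [0.3839, -0.1921, 0.104]
ee_rot: [3.14, 0.002, -0.002]
wrist_force: [-7.6, 1.6, 9.7]
width: 0.0002
finger_force: 5.2
```

Call:
{"api": "move_arm", "payload": {"motion": [0,0,0,0,0,0.03,0,0,0,0,0,0,0.03,0,0,0,0,0,0,0,0,0,0,0,0,0,0,0]}}

```text
time: 2.78
tool_pos: [0.3842, -0.1923, 0.101]
ee_rot: [3.139, 0.001, -0.002]
wrist_force: [-11.0, 5.8, 22.8]
width: 0.0004
finger_force: 11.2
```

Call:
{"api": "move_arm", "payload": {"motion": [0,0,0,0,0,-0.25,0,0,0,0,0,0,-0.4,0,0,0,0,0,0,-0.4,0.5,0,0,0,0,0,-0.2,0.8,0,0,0,0.35,-0.07,0,0.8,0,0,0,0.35,-0.07,0,0.8,0,0,0,0.35,-0.07,0,0.8,0,0,0,0.37,-0.06,0,0.8,0,0,0,0,0,0,0.8,0,0,0,0,0,0,0.8,0,0,0,0,0,0,0.8]}}

```text
time: 3.7
tool_pos: [0.5269, -0.1649, 0.2208]
ee_rot: [3.141, -0.0, -0.001]
wrist_force: [-0.7, 0.4, 0.5]
width: 0.0571
finger_force: 0.0
```

Run:
```python
from h import *
o=robot.get_obs();print(o['tool_pos'],o['ee_rot'],o['width'])
snap('wrist','w2'); snap('top','t2')
```

```text
[ 0.52690254 -0.16485999  0.22083747] [ 3.14106659e+00 -6.42055049e-05 -1.18044720e-03] 0.05710847381901488
```

View pics/w2.png

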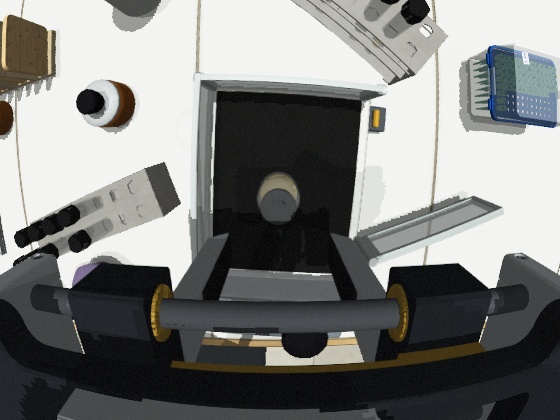

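Run:
```python
from h import *
c=robot.get_calibration('wrist')
for n,p,z in [('cap',(279,206),.116),('base',(278,180),.03),('NW',(197,75),.102),('NE',(385,90),.102),('hinge',(366,255),.101),('free',(501,206),.101),('matNW',(217,93),.03),('matNE',(362,101),.03),('jarB',(90,103),.077),('platedge',(215,232),.03)]: print(n,onz(c,*p,z,True))
```

```text
cap [ 0.5276 -0.1655  0.116 ]
base [ 0.5379 -0.1643  0.03  ]
NW [ 0.649  -0.0898  0.102 ]
NE [ 0.636 -0.265  0.102]
hinge [ 0.4728 -0.2537  0.101 ]
free [ 0.5239 -0.4156  0.101 ]
matNW [ 0.6394 -0.0952  0.03  ]
matNE [ 0.6309 -0.2609  0.03  ]
jarB [0.6359 0.0432 0.077 ]
platedge [ 0.4749 -0.0878  0.03  ]
```

Call:
{"api": "move_arm", "payload": {"motion": [0,0,0,0,0,0.2,0.8,0,0,0,0,0,0.35,0.8,0,0,0,0,0,0.35,0.8,0,0,0,0,0,0.35,0.8,0,0,0,0,0,0.25,0.8,0,0,0,0,0,0.15,0.8,0,0,0,0,0,0,0.4,0,0,0,0,0,0,0.4,0,0,0,0,0,0,0.4,0,0,0,0,0,0,0.4,0,0,0,0,0,0,0.3,0,0,0,0,0,0,0.3]}}

```text
time: 4.8
tool_pos: [0.5282, -0.1646, 0.0575]
ee_rot: [3.14, -0.003, -0.0]
wrist_force: [-0.2, -0.1, 3.1]
width: 0.0418
finger_force: 30.0
```

Call:
{"api": "move_arm", "payload": {"motion": [0,0,0,0,0,-0.2,0.3,0,0,0,0,0,-0.35,0.3,0,0,0,0,0,-0.35,0.3,0,0,0,0,0,-0.35,0.3,0,0,0,0,0,-0.35,0.3,0,0,0,0,-0.15,0,0.3,0,0,0,0,-0.3,0,0.3,0,0,0,0,-0.35,0,0.3,0,0,0,0,-0.35,0,0.3,0,0,0,0,-0.35,0,0.3,0,0,0,0,-0.35,0,0.3,0,0,0,0,-0.35,0,0.3]}}

```text
time: 5.8
tool_pos: [0.5269, 0.0575, 0.2159]
ee_rot: [3.141, -0.001, -0.001]
wrist_force: [0.1, 0.3, -0.4]
width: 0.0417
finger_force: 29.9
```

Call:
{"api": "move_arm", "payload": {"motion": [0,0,0,0,-0.36,0,0.3,0,0,0,0,-0.36,0,0.3,0,0,0,0,-0.36,0,0.3,0,0,0,-0.06,-0.36,0,0.3,0,0,0,-0.06,-0.36,0,0.3,0,0,0,-0.06,-0.36,0,0.3,0,0,0,-0.06,-0.36,0,0.3,0,0,0,-0.06,-0.36,0,0.3,0,0,0,-0.03,-0.28,0,0.3,0,0,0,0,-0.16,0,0.3,0,0,0,0,0,0,0.3,0,0,0,0,0,0,0.3]}}

```text
time: 6.8
tool_pos: [0.4939, 0.3884, 0.2151]
ee_rot: [3.141, 0.0, 0.001]
wrist_force: [0.4, -1.1, -0.8]
width: 0.0417
finger_force: 29.9
```

Call:
{"api": "move_arm", "payload": {"motion": [0,0,0,0,0,0.2,0.3,0,0,0,0,0,0.35,0.3,0,0,0,0,0,0.35,0.3,0,0,0,0,0,0.35,0.3,0,0,0,0,0,0.3,0.3,0,0,0,0,0,0.15,0.3,0,0,0,0,0,0.06,0.3,0,0,0,0,0,0.04,0.3,0,0,0,0,0,0.02,0.3,0,0,0,0,0,0.02,0.3,0,0,0,0,0,0,0.3]}}

```text
time: 7.72
tool_pos: [0.4953, 0.3882, 0.0331]
ee_rot: [-3.14, -0.002, -0.001]
wrist_force: [-0.1, -0.4, -1.1]
width: 0.0418
finger_force: 29.9
```

Lower 2 mm more, release, then rise to z ≈ 0.20.

Call:
{"api": "move_arm", "payload": {"motion": [0,0,0,0,0,0.015,0.3,0,0,0,0,0,0,0.3,0,0,0,0,0,0,0.7,0,0,0,0,0,0,0.7,0,0,0,0,0,0,0.7,0,0,0,0,0,0,0.7,0,0,0,0,0,-0.15,0.7,0,0,0,0,0,-0.35,0.7,0,0,0,0,0,-0.4,0.7,0,0,0,0,0,-0.4,0.6,0,0,0,0,0,-0.4,0.55,0,0,0,0,0,0,0.55]}}

```text
time: 8.72
tool_pos: [0.4977, 0.3902, 0.2114]
ee_rot: [-3.132, -0.015, -0.0]
wrist_force: [0.4, 1.0, 1.8]
width: 0.0525
finger_force: 0.0
```

Call:
{"api": "move_arm", "payload": {"motion": [0,0,0,0.3,0.25,0,0.55,0,0,0,0.3,0.25,0,0.55,0,0,0,0.3,0.25,0,0.55,0,0,0,0.3,0.25,0,0.55,0,0,0,0.2,0.12,0,0.55,0,0,0,0,0,0,0.55,0,0,0,0,0,0,0.55]}}

```text
time: 9.3
tool_pos: [0.6348, 0.2748, 0.1986]
ee_rot: [3.141, 0.002, -0.003]
wrist_force: [0.2, 1.1, 0.7]
width: 0.0521
finger_force: 0.0
```

Run:
```python
from h import *
o=robot.get_obs();print(o['tool_pos'],o['ee_rot'],o['width'])
snap('wrist','w3'); snap('top','t3')
```

```text
[0.63479266 0.2747998  0.1986395 ] [ 3.14135554e+00  1.94539414e-03 -2.64117996e-03] 0.052123155354860035
```

View pics/w3.png

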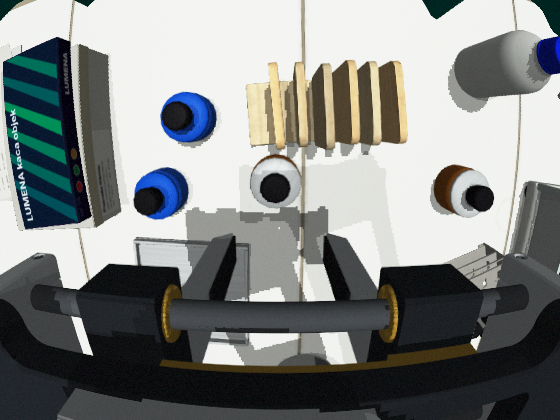

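Run:
```python
from h import *
c=robot.get_calibration('wrist')
for n,p,z in [('A',(275,188),.077),('Alid',(275,183),.049),('Aleft',(249,183),.049),('Aright',(301,183),.049),('kl',(260,188),.077),('kr',(291,188),.077),('B',(479,199),.077),('Bl',(447,185),.049),('Br',(492,195),.049),('rackfront',(330,148),.08),('rackbase',(250,145),.005)]: print(n,onz(c,*p,z,True))
```

```text
A [0.6478 0.28   0.077 ]
Alid [0.6479 0.2803 0.049 ]
Aleft [0.6479 0.3071 0.049 ]
Aright [0.6479 0.2536 0.049 ]
kl [0.6478 0.2941 0.077 ]
kr [0.6478 0.2649 0.077 ]
B [0.6386 0.0588 0.077 ]
Bl [0.6483 0.0869 0.049 ]
Br [0.6378 0.0187 0.049 ]
rackfront [0.6861 0.2292 0.08  ]
rackbase [0.6849 0.3095 0.005 ]
```

Call:
{"api": "move_arm", "payload": {"motion": [0,0,0,0.125,-0.045,0.2,0.55,0,0,0,0,0,0.35,0.55,0,0,0,0,0,0.35,0.55,0,0,0,0,0,0.35,0.55,0,0,0,0,0,0.18,0.55,0,0,0,0,0,0.1,0.55,0,0,0,0,0,0,0.55,0,0,0,0,0,0,0.25,0,0,0,0,0,0,0.25,0,0,0,0,0,0,0.2,0,0,0,0,0,0,0.2,0,0,0,0,0,0,0.2]}}

```text
time: 10.4
tool_pos: [0.647, 0.2801, 0.0478]
ee_rot: [3.141, -0.001, -0.0]
wrist_force: [-0.3, -1.6, 2.7]
width: 0.0296
finger_force: 30.0
```

Call:
{"api": "move_arm", "payload": {"motion": [0,0,0,0,0,-0.2,0.2,0,0,0,0,0,-0.35,0.2,0,0,0,0,0,-0.4,0.2,0,0,0,0,0,-0.35,0.2,0,0,0,0,0,-0.35,0.2,0,0,0,-0.13,0.15,0,0.2,0,0,0,-0.13,0.25,0,0.2,0,0,0,-0.13,0.3,0,0.2,0,0,0,-0.13,0.35,0,0.2,0,0,0,-0.13,0.35,0,0.2,0,0,0,-0.13,0.35,0,0.2,0,0,0,-0.13,0.35,0,0.2]}}

```text
time: 11.4
tool_pos: [0.5545, 0.0694, 0.2111]
ee_rot: [-3.141, 0.001, 0.0]
wrist_force: [-0.1, -0.0, -2.8]
width: 0.0298
finger_force: 30.0
```

Call:
{"api": "move_arm", "payload": {"motion": [0,0,0,-0.1,0.35,0,0.2,0,0,0,-0.1,0.35,0,0.2,0,0,0,-0.1,0.35,0,0.2,0,0,0,-0.1,0.35,0,0.2,0,0,0,-0.1,0.35,0,0.2,0,0,0,-0.1,0.3,0,0.2,0,0,0,-0.1,0.2,0,0.2,0,0,0,-0.11,0.1,0,0.2,0,0,0,0,0,0,0.2,0,0,0,0,0,0,0.2]}}

```text
time: 12.23
tool_pos: [0.4743, -0.1646, 0.2115]
ee_rot: [-3.14, -0.0, -0.002]
wrist_force: [0.0, -0.5, -2.8]
width: 0.0296
finger_force: 30.0
```

Call:
{"api": "move_arm", "payload": {"motion": [0,0,0,0,0,0.2,0.2,0,0,0,0,0,0.35,0.2,0,0,0,0,0,0.35,0.2,0,0,0,0,0,0.25,0.2,0,0,0,0,0,0.1,0.2,0,0,0,0,0,0.04,0.2,0,0,0,0,0,0.02,0.2,0,0,0,0,0,0.01,0.2,0,0,0,0,0,0.01,0.2,0,0,0,0,0,0,0.2]}}

```text
time: 13.07
tool_pos: [0.4758, -0.165, 0.0807]
ee_rot: [3.14, -0.003, -0.0]
wrist_force: [0.2, 0.1, -1.7]
width: 0.0297
finger_force: 30.0
```

Call:
{"api": "move_arm", "payload": {"motion": [0,0,0,0,0,0.015,0.2,0,0,0,0,0,0.015,0.2,0,0,0,0,0,0,0.2,0,0,0,0,0,0,0.2]}}

```text
time: 13.4
tool_pos: [0.4755, -0.1651, 0.0776]
ee_rot: [3.14, -0.003, -0.001]
wrist_force: [-0.4, 0.5, 5.5]
width: 0.0294
finger_force: 30.0
```

Call:
{"api": "move_arm", "payload": {"motion": [0,0,0,0,0,0,0.5,0,0,0,0,0,0,0.5,0,0,0,0,0,0,0.5,0,0,0,0,0,-0.15,0.5,0,0,0,0,0,-0.35,0.5,0,0,0,0,0,-0.4,0.55,0,0,0,0,0,-0.35,0.55,0,0,0,0.2,-0.25,0,0.55,0,0,0,0.25,-0.33,0,0.55,0,0,0,0.25,-0.33,0,0.55,0,0,0,0.25,-0.33,0,0.55,0,0,0,0.25,-0.33,0,0.55]}}

```text
time: 14.4
tool_pos: [0.5952, -0.0059, 0.2002]
ee_rot: [-3.141, 0.001, -0.001]
wrist_force: [0.2, -2.1, -0.7]
width: 0.0517
finger_force: 0.0
```

Call:
{"api": "move_arm", "payload": {"motion": [0,0,0,0.25,-0.33,0,0.55,0,0,0,0.05,-0.25,0,0.55,0,0,0,0,0,0,0.55,0,0,0,0,0,0,0.55]}}

```text
time: 14.73
tool_pos: [0.6244, 0.0519, 0.1994]
ee_rot: [3.141, 0.003, 0.002]
wrist_force: [0.0, 0.1, 1.5]
width: 0.0515
finger_force: 0.0
```

Run:
```python
from h import *
o=robot.get_obs();print(o['tool_pos'],o['ee_rot'],o['width'])
snap('wrist','w4'); snap('scene','s4')
```

```text
[0.62438763 0.05185112 0.1993738 ] [3.14131034e+00 2.70892528e-03 2.48461020e-03] 0.05150539550076796
```

View pics/w4.png

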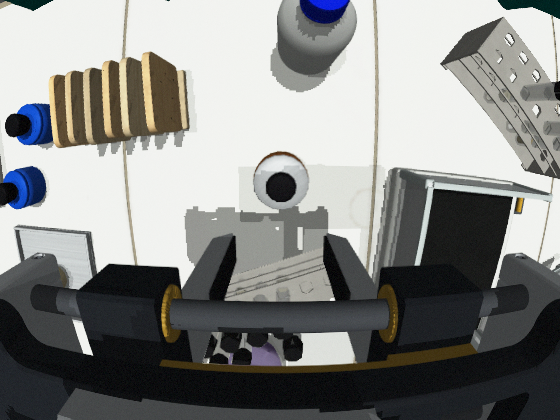

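Run:
```python
from h import *
c=robot.get_calibration('wrist')
print(onz(c,280,187,.077,True),onz(c,281,181,.049,True),onz(c,254,181,.049,True),onz(c,309,181,.049,True))
print(tri(robot.get_calibration('top'),(311,103),robot.get_calibration('scene'),(220,157)))
```

```text
[0.6393 0.0482 0.077 ] [0.6405 0.0471 0.049 ] [0.6406 0.0749 0.049 ] [0.6406 0.0183 0.049 ]
(array([0.7915, 0.0202, 0.1666]), np.float64(0.0012))
```

Call:
{"api": "move_arm", "payload": {"motion": [0,0,0,0.15,0.035,0.2,0.55,0,0,0,0,0,0.35,0.55,0,0,0,0,0,0.35,0.55,0,0,0,0,0,0.35,0.55,0,0,0,0,0,0.18,0.55,0,0,0,0,0,0.1,0.55,0,0,0,0,0,0,0.55,0,0,0,0,0,0,0.25,0,0,0,0,0,0,0.25,0,0,0,0,0,0,0.2,0,0,0,0,0,0,0.2,0,0,0,0,0,0,0.2]}}

```text
time: 15.83
tool_pos: [0.641, 0.0476, 0.0515]
ee_rot: [-3.137, -0.005, -0.002]
wrist_force: [-0.4, 4.6, 7.8]
width: 0.0297
finger_force: 30.8
```

Call:
{"api": "move_arm", "payload": {"motion": [0,0,0,0,0,-0.2,0.2,0,0,0,0,0,-0.35,0.2,0,0,0,0,0,-0.4,0.2,0,0,0,0,0,-0.35,0.2,0,0,0,0,0,-0.35,0.2,0,0,0,-0.1,0.23,0,0.2,0,0,0,-0.1,0.35,0,0.2,0,0,0,-0.1,0.35,0,0.2,0,0,0,-0.1,0.35,0,0.2,0,0,0,-0.1,0.35,0,0.2,0,0,0,-0.1,0.3,0,0.2,0,0,0,-0.1,0.2,0,0.2]}}

```text
time: 16.83
tool_pos: [0.5674, -0.1705, 0.2124]
ee_rot: [3.14, 0.001, -0.005]
wrist_force: [-0.4, 0.5, -2.1]
width: 0.0294
finger_force: 30.9
```

Run:
```python
from h import *
snap('wrist','w5')
o=robot.get_obs();print(o['tool_pos'],o['ee_rot'],o['width'])
```

```text
[ 0.56566129 -0.17370431  0.21253741] [ 3.1372279   0.00316076 -0.00909134] 0.02928028316026524
```

View pics/w5.png

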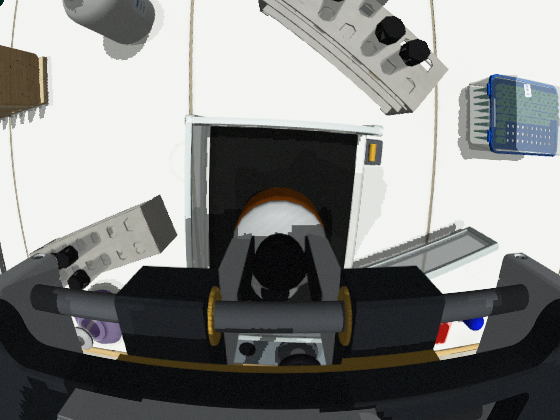

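Call:
{"api": "move_arm", "payload": {"motion": [0,0,0,0.05,-0.03,0,0.2,0,0,0,0,0,0.2,0.2,0,0,0,0,0,0.35,0.2,0,0,0,0,0,0.35,0.2,0,0,0,0,0,0.2,0.2,0,0,0,0,0,0.1,0.2,0,0,0,0,0,0.04,0.2,0,0,0,0,0,0.02,0.2,0,0,0,0,0,0.01,0.2,0,0,0,0,0,0.01,0.2,0,0,0,0,0,0,0.2]}}

```text
time: 17.8
tool_pos: [0.5757, -0.1634, 0.0868]
ee_rot: [3.14, -0.003, -0.0]
wrist_force: [0.1, -0.3, -1.4]
width: 0.0295
finger_force: 30.9
```

Call:
{"api": "move_arm", "payload": {"motion": [0,0,0,0,0,0.02,0.2,0,0,0,0,0,0.015,0.2,0,0,0,0,0,0.01,0.2,0,0,0,0,0,0.01,0.2,0,0,0,0,0,0,0.2]}}

```text
time: 18.22
tool_pos: [0.575, -0.1632, 0.0814]
ee_rot: [3.141, -0.002, -0.0]
wrist_force: [-2.0, 0.4, 5.0]
width: 0.0293
finger_force: 31.3
```

Call:
{"api": "move_arm", "payload": {"motion": [0,0,0,0,0,0,0.5,0,0,0,0,0,0,0.5,0,0,0,0,0,0,0.5,0,0,0,0,0,-0.15,0.5,0,0,0,0,0,-0.35,0.5,0,0,0,0,0,-0.4,0.5,0,0,0,0,0,-0.4,0.3,0,0,0,-0.2,0.3,0,0,0,0,0,-0.25,0.35,0,0,0,0,0,-0.25,0.35,0,0,0,0,0,-0.25,0.35,0,0,0,0,0,-0.2,0.35,0,0]}}

```text
time: 19.22
tool_pos: [0.4605, -0.3307, 0.2093]
ee_rot: [-3.141, -0.0, 0.0]
wrist_force: [0.3, -0.8, -0.2]
width: 0.0103
finger_force: 0.0
```

Call:
{"api": "move_arm", "payload": {"motion": [0,0,0,-0.1,0.35,0,0,0,0,0,0,0.3,0,0,0,0,0,0,0.12,0,0,0,0,0,0,0,0,0,0,0,0,0,0,0,0]}}

```text
time: 19.63
tool_pos: [0.452, -0.4062, 0.2086]
ee_rot: [-3.14, 0.001, -0.001]
wrist_force: [0.3, -0.8, 0.0]
width: 0.0006
finger_force: 0.0
```

Run:
```python
from h import *
o=robot.get_obs();print(o['tool_pos'],o['ee_rot'],o['width'])
t=snap('top','t6'); s=snap('scene','s6')[:,:,::-1]; w=snap('wrist','w6')[:,:,::-1]
a=cv2.resize(t[110:310,100:500,::-1],(800,400)); b=cv2.resize(w[0:280],(400,200)); d=cv2.resize(s[100:400,130:450],(400,200)) 
cv2.imwrite('pics/m6.png',np.vstack([a,np.hstack([b,d])]))
```

```text
[ 0.45202223 -0.40618815  0.20863155] [-3.13951945e+00  5.27008316e-04 -5.91428351e-04] 0.0005651600103403326
```

View pics/m6.png

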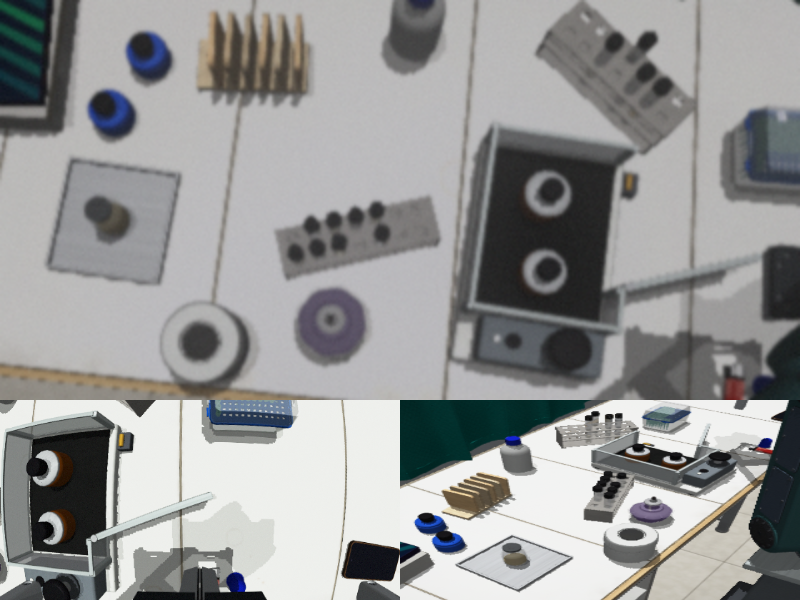

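Run:
```python
from h import *
H=np.array([.466,-.267]);cur=np.array([.452,-.406]);r=.135
for f in np.r_[-1.25:-.04:9j]:
    d=.0045+.008*abs(np.sin(f))+.014*np.cos(f)
    p=H+r*np.array([np.cos(f),np.sin(f)])+d*np.array([np.sin(f),-np.cos(f)])
    print(round(f,2),p.round(4),((p-cur)*[10,-10]).round(2)); cur=p
```

```text
-1.25 [ 0.4929 -0.4003] [ 0.41 -0.06]
-1.1 [ 0.5114 -0.3954] [ 0.18 -0.05]
-0.95 [ 0.5292 -0.3878] [ 0.18 -0.08]
-0.8 [ 0.5461 -0.3775] [ 0.17 -0.1 ]
-0.64 [ 0.5616 -0.3645] [ 0.15 -0.13]
-0.49 [ 0.5751 -0.3491] [ 0.14 -0.15]
-0.34 [ 0.5863 -0.3315] [ 0.11 -0.18]
-0.19 [ 0.5948 -0.3121] [ 0.08 -0.19]
-0.04 [ 0.6001 -0.2912] [ 0.05 -0.21]
```

Call:
{"api": "move_arm", "payload": {"motion": [0,0,0,0,0,0.3,0,0,0,0,0,0,0.4,0,0,0,0,0,0,0.4,0,0,0,0,0,0,0.3,0,0,0,0,0,0,0.04,0,0,0,0,0,0,0,0]}}

```text
time: 20.28
tool_pos: [0.4512, -0.4042, 0.0633]
ee_rot: [-3.138, 0.004, 0.001]
wrist_force: [0.1, 0.6, 0.9]
width: 0.0006
finger_force: 0.0
```

Push the door round most of the way.

Call:
{"api": "move_arm", "payload": {"motion": [0,0,0,0.2,0,0,0,0,0,0,0.2,-0.06,0,0,0,0,0,0.18,-0.05,0,0,0,0,0,0.18,-0.08,0,0,0,0,0,0.17,-0.1,0,0,0,0,0,0.15,-0.13,0,0,0,0,0,0.14,-0.15,0,0,0,0,0,0.11,-0.18,0,0,0,0,0,0.06,-0.15,0,0,0,0,0,0,0,0,0]}}

```text
time: 21.12
tool_pos: [0.594, -0.3141, 0.0691]
ee_rot: [3.14, -0.005, 0.004]
wrist_force: [-0.1, 0.6, 0.7]
width: 0.0005
finger_force: 0.0
```

Call:
{"api": "move_arm", "payload": {"motion": [0,0,0,0.02,-0.08,0,0,0,0,0,0.02,-0.06,0,0,0,0,0,0.01,-0.05,0,0,0,0,0,0,-0.03,0,0,0,0,0,0,0,0,0]}}

```text
time: 21.53
tool_pos: [0.5962, -0.2967, 0.0665]
ee_rot: [3.138, -0.002, -0.002]
wrist_force: [0.2, -4.0, 1.3]
width: 0.0004
finger_force: 1.8
```

Call:
{"api": "move_arm", "payload": {"motion": [0,0,0,0,-0.06,0,0,0,0,0,0,-0.04,0,0,0,0,0,0,-0.03,0,0,0,0,0,0,0,0,0,0,0,0,0,0,0,0]}}

```text
time: 21.95
tool_pos: [0.5959, -0.2851, 0.066]
ee_rot: [3.136, -0.001, -0.002]
wrist_force: [1.1, -7.3, 0.2]
width: 0.0005
finger_force: 3.8
```

Call:
{"api": "move_arm", "payload": {"motion": [0,0,0,0,-0.04,0,0,0,0,0,0,-0.03,0,0,0,0,0,0,-0.02,0,0,0,0,0,0,0,0,0,0,0,0,0,0,0,0]}}

```text
time: 22.37
tool_pos: [0.5959, -0.2849, 0.0664]
ee_rot: [3.12, -0.004, -0.006]
wrist_force: [2.7, -25.7, -5.0]
width: 0.0003
finger_force: 12.4
```

Call:
{"api": "move_arm", "payload": {"motion": [0,0,0,0,0.1,0,0,0,0,0,0,0.2,0,0,0,0,0,0,0.2,0,0,0,0,0,0,0,-0.3,0,0,0,0,0,0,-0.4,0,0,0,0,0,0,-0.4,0,0,0,0,0,0,-0.3,0,0,0,0,-0.35,0,0,0,0,0,0,-0.35,0,0,0,0,0,0,-0.35,0,0,0,0,0,0,-0.35,0,0,0,0,0,0,0,0,0,0]}}

```text
time: 23.37
tool_pos: [0.4502, -0.3213, 0.2046]
ee_rot: [-3.138, 0.005, -0.003]
wrist_force: [-0.2, -0.5, 0.8]
width: 0.0005
finger_force: 0.0
```

Run:
```python
from h import *
o=robot.get_obs();print(o['tool_pos'],o['ee_rot'],o['width'])
t=snap('top','t7'); w=snap('wrist','w7')[:,:,::-1]
a=cv2.resize(t[150:300,320:480,::-1],(480,450),interpolation=cv2.INTER_CUBIC); b=w[0:300,0:320]; b=cv2.resize(b,(320,300)); b=np.vstack([b,np.zeros((150,320,3),np.uint8)])
cv2.imwrite('pics/m7.png',np.hstack([a,b]))
```

```text
[ 0.45022064 -0.32126892  0.20462125] [-3.1384166   0.00506147 -0.0034409 ] 0.00048239699342442866
```

View pics/m7.png

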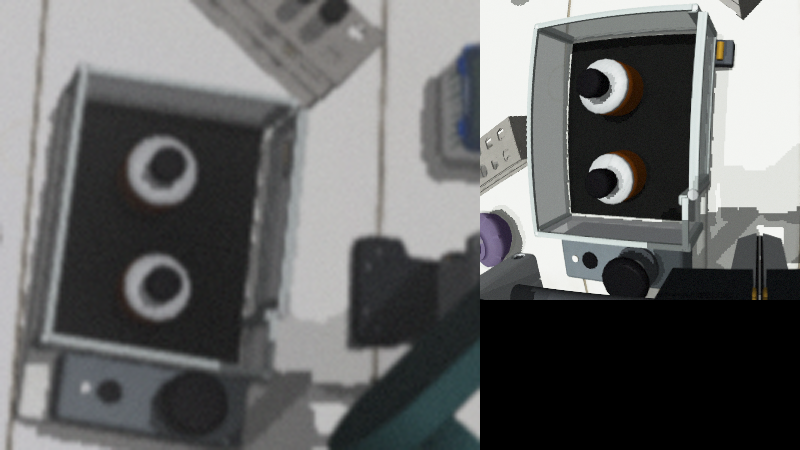

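Call:
{"api": "move_arm", "payload": {"motion": [0,0,0,-0.16,-0.32,0,0,0,0,0,-0.16,-0.33,0,0,0,0,0,-0.16,-0.33,0,0,0,0,0,-0.16,-0.32,0,0,0,0,0,0,0,0,0,0,0,0,0,0,0,0,0,0,0,0,0,0.3,0,0,0,0,0,0,0.3,0,0,0,0,0,0,0.12,0]}}

```text
time: 24.22
tool_pos: [0.3914, -0.1924, 0.1298]
ee_rot: [-3.138, 0.005, -0.0]
wrist_force: [-0.4, -0.4, -0.4]
width: -0.0
finger_force: 0.0
```

Call:
{"api": "move_arm", "payload": {"motion": [0,0,0,-0.05,0,0,0,0,0,0,0,0,0.06,0,0,0,0,0,0,0.06,0,0,0,0,0,0,0.06,0,0,0,0,0,0,0.06,0,0,0,0,0,0,0.04,0,0,0,0,0,0,0.03,0,0,0,0,0,0,0.02,0,0,0,0,0,0,0,0,0,0,0,0,0,0,0]}}

```text
time: 25.05
tool_pos: [0.3882, -0.194, 0.1038]
ee_rot: [3.138, -0.004, -0.001]
wrist_force: [-2.9, 0.7, 10.1]
width: 0.0003
finger_force: 5.2
```

Call:
{"api": "move_arm", "payload": {"motion": [0,0,0,0,0,0.03,0,0,0,0,0,0,0.03,0,0,0,0,0,0,0,0,0,0,0,0,0,0,0,0,0,0,0,0,0,0]}}

```text
time: 25.47
tool_pos: [0.3884, -0.194, 0.101]
ee_rot: [3.137, -0.005, -0.0]
wrist_force: [-7.3, 4.3, 24.0]
width: 0.0
finger_force: 11.9
```

Bottom stop reached (24 N). Now I'll retreat up and aside, then check.

Call:
{"api": "move_arm", "payload": {"motion": [0,0,0,0,0,-0.2,0,0,0,0,0,0,-0.4,0,0,0,0,0,0,-0.4,0,0,0,0,0,0,-0.2,0,0,0,0,0,0.3,0,0,0,0,0,0,0.35,0,0,0,0,0,0,0.35,0,0,0,0,0,0,0.35,0,0,0,0,0,0,0.35,0,0,0,0,0,0,0.2,0,0,0,0,0,0,0,0,0,0,0,0,0,0,0]}}

```text
invalid input
```

Run:
```python
from h import *
t=snap('top','t8'); s=snap('scene','s8')
cv2.imwrite('pics/m8.png',np.vstack([cv2.resize(t[110:310,100:500,::-1],(700,350)),cv2.resize(s[100:400,130:450,::-1],(700,250))]))
```

```text
(no output)
```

View pics/m8.png

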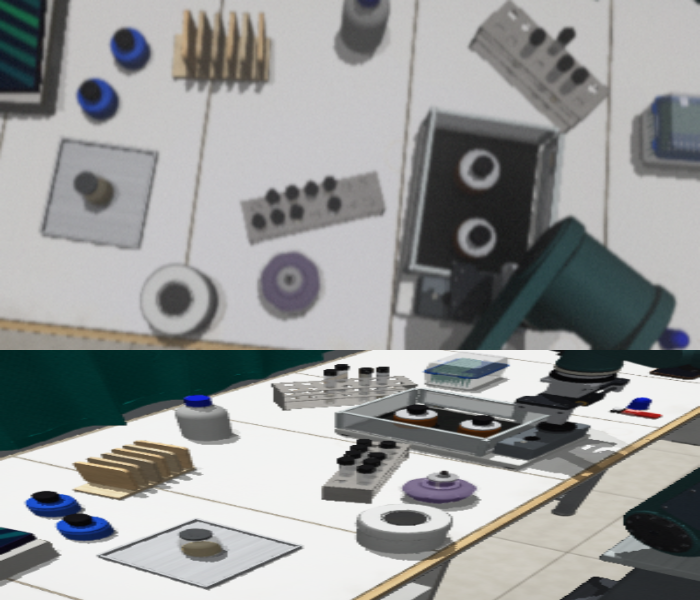

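The pictures show everything in place, but my retreat list was miscounted and refused, so the tool is still on the plunger. I'll retreat now.

Call:
{"api": "move_arm", "payload": {"motion": [0,0,0,0,0,-0.2,0,0,0,0,0,0,-0.4,0,0,0,0,0,0,-0.4,0,0,0,0,0,0,-0.2,0,0,0,0,0,0.3,0,0,0,0,0,0,0.35,0,0,0,0,0,0,0.35,0,0,0,0,0,0,0.35,0,0,0,0,0,0,0.35,0,0,0,0,0,0,0,0,0,0,0,0,0,0,0]}}

```text
invalid input
```

Run:
```python
from h import *
t=snap('top','t9'); s=snap('scene','s9')
cv2.imwrite('pics/m9.png',np.hstack([cv2.resize(t[150:300,320:480,::-1],(400,375)),cv2.resize(s[130:250,270:420,::-1],(400,375))]))
```

```text
(no output)
```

View pics/m9.png

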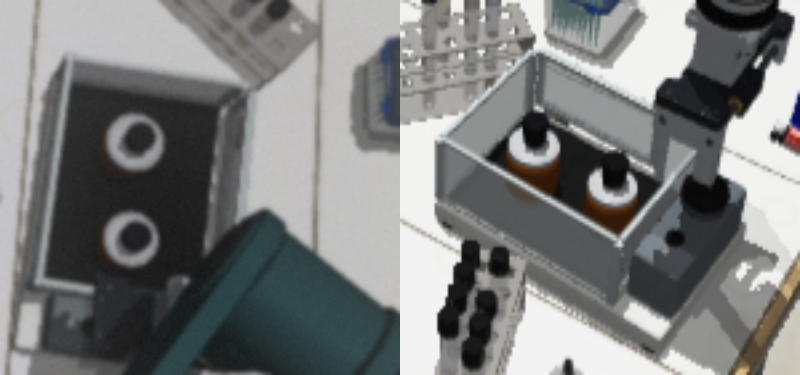

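Refused again for the count, and the picture still shows the plunger pressed. I'll use shorter lists.

Call:
{"api": "move_arm", "payload": {"motion": [0,0,0,0,0,-0.2,0,0,0,0,0,0,-0.4,0,0,0,0,0,0,-0.4,0,0,0,0,0,0,-0.2,0]}}

```text
time: 26.0
tool_pos: [0.3888, -0.194, 0.2205]
ee_rot: [3.136, -0.008, -0.0]
wrist_force: [1.2, -0.4, 0.4]
width: 0.0005
finger_force: 0.0
```

Call:
{"api": "move_arm", "payload": {"motion": [0,0,0,0,0.35,0,0,0,0,0,0,0.35,0,0,0,0,0,0,0.35,0,0,0,0,0,0,0.35,0,0,0,0,0,0,0.35,0,0,0,0,0,0,0,0,0,0,0,0,0,0,0,0]}}

```text
time: 26.58
tool_pos: [0.3867, -0.3693, 0.2141]
ee_rot: [-3.141, 0.0, -0.003]
wrist_force: [-0.2, 0.8, -0.5]
width: 0.0001
finger_force: 0.0
```

Run:
```python
from h import *
t=snap('top','t10'); s=snap('scene','s10')
cv2.imwrite('pics/m10.png',np.hstack([cv2.resize(t[150:300,320:480,::-1],(400,375)),cv2.resize(s[130:250,270:420,::-1],(400,375))]))
```

```text
(no output)
```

View pics/m10.png

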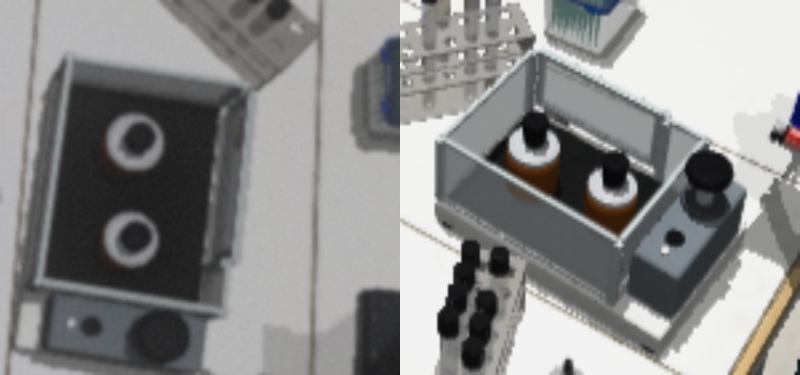

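Plunger up, door shut, both jars upright, and the arm is clear. Handing in.

```bash
python3 -c "
from h import *
print(robot.close_job())"
```

```text
the job is handed in; nothing more can be done
None
```

I handed the job in at about 27 s: the bottle is in the tray, both waiting jars are on the platform (only two were there), the door is shut, and the plunger got its two full strokes and is back up; the hand-in gave no verdict.

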